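# Seat the grating disc on the vegetable slicer

## Task

The grating disc of the vegetable slicer sits high on its spindle because the notch in its rim is not over the red pin. With a fingertip against one of its black nubs, push the disc round (either way) until the notch is over the pin, then press the hub down until the disc is fully home, and let go. Do not pull or lift the disc upward, and leave the mug, the tin and the glass standing where they are.

Things in the scene. Friction and masses are not known exactly. Their poses are not given: they have to be found in the camera images.
- slicer: round white slicer drive base, 192 mm across, fixed to the worktop; origin: centre of its underside on the worktop, z up, the red pin lies along its +x, a small black dial on its -x side. Its grey deck is 46 mm above the worktop; the disc turns about its vertical centre axis
- pin_top (a point): tip of the red round-headed index pin, 8 mm thick, upright on the base 75 mm from the axis, tip 56.5 mm above the worktop; it shows just outside the disc's rim, and a red patch, 10 mm wide, on the deck and on the side of the base marks its place, further out
- notch (a point): mouth of the notch in the disc's rim, 75 mm from the axis, at the height of the disc's upper face. The notch is 14 mm wide and 7 mm deep; a red stripe on the disc runs out from the hub to it. The steel disc is 152 mm across and 6 mm thick; its underside is 58 mm above the worktop when raised (clear of the pin by 1.5 mm) and 48 mm when seated
- hub_top (a point): centre of the top of the black hub in the middle of the disc, 36 mm across, 12 mm above the disc's upper face; on the axis; 76 mm above the worktop when raised, 66 mm when seated. Press here: the snug sleeve needs about 6 N to slide and stays where it is left
- nub_a_top (a point): centre of the top of a black upright finger nub, 12 mm thick, standing 18 mm above the disc's upper face, 50 mm from the axis and a quarter turn counterclockwise (seen from above) from the notch. Pushed sideways with 1 to 2 N it turns the disc, which stops where it is left
- nub_b_top (a point): the same for the second nub, diametrically opposite, a quarter turn clockwise from the notch
- carrier (a joint): how far the disc has been pressed down its spindle, m: 0 raised (start), 0.010 fully home; negative: pulled up. With the notch elsewhere the pin stops it after 2 mm: under a hard push it yields a few mm more but springs back up. The pin's round head guides the notch if it is 3 mm off or less
- red_mug: red mug, 74x101x92 mm, standing on the brown mat (7 mm thick), origin at the centre of its underside; a bystander
- tin: small food tin, 76 mm across, 58 mm high, origin at the centre of its underside; a bystander
- glass_cup: drinking glass, 80 mm across, 91 mm high, origin at the centre of its underside; a bystander

How it is judged:
At the end, for the whole second after the job is handed in: the disc is pressed at least 8.5 of 10 mm down with its notch round the pin (within 5 mm), and the mug, tin and glass are at rest (value of joint carrier above 0.0085 m and horizontal distance between notch and pin_top below 0.005 m and linear speed of each of red_mug, tin, glass_cup below 0.02 m/s); the robot touches nothing.
It fails at once if the disc was pulled up (more than 5 mm) (value of joint carrier below -0.005 m).
It fails at once if the mug, tin or glass was moved (more than 20 mm) or tipped (more than 0.3 rad) (distance of any of red_mug, tin, glass_cup from where it was at the start of the episode above 0.02 m or angle between any of red_mug, tin, glass_cup's own z axis and vertical above 0.3 rad).
It also fails if it takes over 72 s, if anything falls off the work surface, if the arm or the gripper's body presses on something with over 40 N, if the wrist force passes 120 N, or if a joint passes its speed limit or range.

## Robot

A 6-joint arm with a two-finger parallel gripper is mounted at the origin on a cart in front of the work surface, level with it; the furniture and walls round the work are solid. World frame = base frame: x ahead of the robot, y to its left, z up, the work surface at z = 0. Lengths are in m, angles in rad, forces in N, time in s.
With the tool pointing down it reaches from about 0.375 to 0.9 m from the base axis. Payload 3.1 kg.
Tool frame: the origin (TCP) lies on the centre line of the jaws, within the pads' length; the fingertips stand env.nose_length ahead of it and the grasp point (between the pads) is the TCP (env.nose_length is the distance from the TCP to the fingertips, in m); z points along the fingers, y is the line along which they close (so a half turn about z gives the same grasp; the last joint's range is limited). The gripper opens to 87 mm and grips with 3 to 60 N. Pads are 19 mm wide; open, the fingers measure 117 mm over their backs; the gripper's body (75 mm by 190 mm) begins 51 mm behind the grasp point.
Start: joints at [1.077, 0.527, 1.433, -0, 1.181, -0.178], TCP at [0.193, 0.594, 0.242] pointing down, gripper open.
Joint ranges: [-3.08, 3.08], [-0.75, 2.2], [0.22, 2.44], [-1.43, 4.57], [0, 2.65], [-2.85, 2.85]. Speed limits (rad/s): [2.79, 2.79, 3.14, 3.14, 3.14, 3.14].

## Interface

Orientations are given as a rotation vector (axis times angle).
In Python, from bench import env, viewer gives the robot as it stands.
- The arm moves only by the tool jog_arm, never from a script. Its argument "moves" is text: rows parted by semicolons, each of 7 numbers parted by spaces: the shift along the world's x, y, z normalised to -1 to 1, where 1 is 100 cm, then the turn, a rotation vector about the world's x, y, z normalised to -1 to 1, where 1 is 360 degrees, then the closure, from -1 (fully open) to 1 (shut). In form: dx dy dz rx ry rz jaw; .... A call has exactly 8 rows; each row shifts and turns the commanded pose from where the row before left it; what a row does not reach is not made up. A row lasts 1/8 s, in which the tool goes at most 62.5 mm and 10.7 degrees, less where a joint would pass 70% of its speed; a pose out of reach is approached as far as the arm can. A call with a number of a shift or a turn outside -1 to 1 is refused whole. A call with a gripper value outside its range is refused whole. The fingers move at their own pace and stop on an object; "squeeze" is the grip in N (left out, the last holds). Time passes only in rows, so rows that do not move let the fingers close, or fill a call up. It gives the time, the measured TCP pose, the force and the opening at its end, in the units of the state.
- env.observe(): the state, without advancing time (a new reading comes with each control period).
- viewer.capture(name): name is "scene" or "top" or "wrist"; returns a dict with "frame" (384x512x3 uint8, red, green, blue), "fx", "fy", "cx", "cy" (pixels), "extrinsics" (4x4, takes a point from camera to world coordinates). Camera axes: x right, y down, z forward; pixel columns grow to the right and rows downward; lengths in m; the calibration is good to about 2 mm. A picture is of the moment at which its call begins. There is no depth.
- env.job_done(): hands the job in, once; it reports no verdict.
The state is a dict: "time_s": time; "q": joint angles; "qvel": joint speeds; "joint_efforts": joint torques, N m; "ee_pos": TCP position; "eef_rot": TCP orientation; "force": force on the tool from outside, world axes, zero at the start; "torque": the same for the moment, N m; "opening": finger opening in m.
Only numpy, scipy, OpenCV 4.12 (cv2) and the standard library are available. Lean on these libraries where they do the work, as an engineer would, in place of code of your own. Each camera call takes 0.05 s, during which the arm holds its last target. There are 200 camera calls.

## Working session

There is one attempt and no reset: what is moved stays moved. The work goes in short steps, Python scripts to look and compute and a tool call to move; the robot and the scene stay as the last step left them, time stands still between calls to the robot, and variables do not carry over. Pictures are saved under pics/ and viewed, on a budget of 10 in all, crops included, one or two more only if the job needs it, and the job is handed in when it is done.

Besides the shell and the picture viewer there is one more tool, called by a JSON object that holds its "name" and its "arguments", one argument or row to a line. jog_arm: Moves the arm, as the interface text tells. Its arguments: {"type":"object","properties":{"moves":{"type":"string"},"squeeze":{"type":"number"}},"required":["moves"]}

```bash
mkdir -p pics; python3 - <<'E'
from bench import env, viewer
import cv2,pickle
d={}
for n in("scene","top"):
    c=viewer.capture(n);d[n]=c;cv2.imwrite(f"pics/{n}0.png",c["frame"][:,:,::-1])
    print(n,c["fx"],c["cx"],c["cy"],c["extrinsics"])
pickle.dump(d,open("c0.pkl","wb"))
print(env.observe(),env.nose_length)
E
```

```text
scene 416.99464021053194 253.6132327812835 186.68297939958686 [[-0.97255446  0.10003717 -0.21007232  0.87314336]
 [ 0.23231203  0.4679245  -0.85268856  1.1661675 ]
 [ 0.01299744 -0.87808839 -0.4783219   0.77056864]
 [ 0.          0.          0.          1.        ]]
top 459.11287194757097 255.41371935265929 197.14071259678298 [[ 1.81950585e-01 -9.61772258e-01  2.04665845e-01  2.75068076e-01]
 [-9.83307475e-01 -1.77832594e-01  3.84964801e-02 -1.09825657e-01]
 [-6.28588426e-04 -2.08253912e-01 -9.78074595e-01  1.65130970e+00]
 [ 0.00000000e+00  0.00000000e+00  0.00000000e+00  1.00000000e+00]]
{'time_s': 0.1, 'q': array([ 1.07748685e+00,  5.28389853e-01,  1.43378199e+00, -3.98439897e-06,
        1.18138976e+00, -1.78500476e-01]), 'qvel': array([ 1.28568594e-04, -2.46044263e-03, -3.70578175e-03, -2.03276677e-03,
       -3.74828367e-05,  1.79675913e-03]), 'joint_efforts': array([-1.04979943e-03, -4.40990746e+01, -1.77151197e+01,  6.34376099e-02,
        5.33880084e-02, -4.42127146e-05]), 'ee_pos': array([0.19319436, 0.59373409, 0.24065673]), 'eef_rot': array([-4.92357618e-01, -3.10211609e+00,  2.92128974e-03]), 'force': array([ 0.26981167, -0.54546327,  0.16432923]), 'torque': array([-0.03784969,  0.02185541,  0.03697671]), 'opening': 0.08722566727169488} 0.019
```

View pics/top0.png

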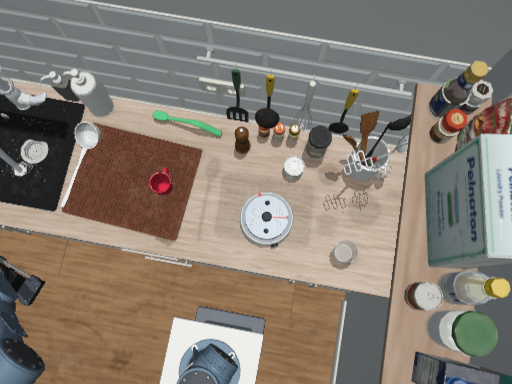

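View pics/scene0.png

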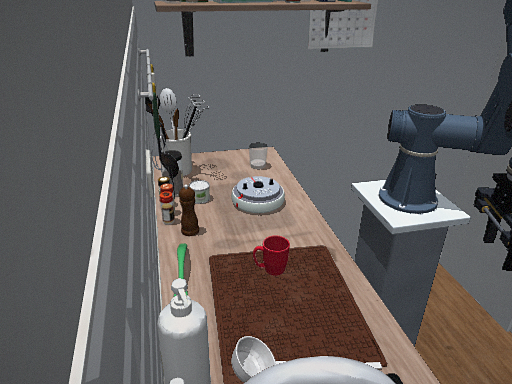

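The top view shows the slicer at about (266,217), its stripe pointing right, red pin marks near (260,195), the dial near (274,244), the tin at (293,167), the glass at (345,253) and the mug at (161,181). Next I measure and zoom in.

```bash
cat > h.py <<'E'
import numpy as np,cv2
def ray(c,uv,z):
    E=c["extrinsics"];d=E[:3,:3]@np.array([(uv[0]-c["cx"])/c["fx"],(uv[1]-c["cy"])/c["fy"],1])
    o=E[:3,3];return o+d*(z-o[2])/d[2]
def proj(c,p):
    E=c["extrinsics"];q=E[:3,:3].T@(np.array(p)-E[:3,3]);return np.array([c["fx"]*q[0]/q[2]+c["cx"],c["fy"]*q[1]/q[2]+c["cy"]])
def blobs(m,x0,y0):
    n,l,s,ce=cv2.connectedComponentsWithStats(m.astype(np.uint8))
    return [(int(s[i,4]),s[i,:4]+[x0,y0,0,0],ce[i]+[x0,y0]) for i in range(1,n) if s[i,4]>2]
E
python3 - <<'E'
from h import *
import pickle
c=pickle.load(open("c0.pkl","rb"))["top"]
x0,y0=232,185;f=c["frame"][y0:252,x0:302].astype(int)
cv2.imwrite("pics/z0.png",cv2.resize(f[:,:,::-1].astype(np.uint8),None,fx=8,fy=8,interpolation=cv2.INTER_CUBIC))
red=(f[:,:,0]>f[:,:,1]+60)&(f[:,:,0]>f[:,:,2]+60)
for b in blobs(red,x0,y0):print("red",b,ray(c,b[2],.05))
for b in blobs(f.max(2)<75,x0,y0):print("blk",b,ray(c,b[2],.076))
E
```

```text
red (11, array([258, 193,   4,   4]), array([259.18181818, 194.27272727])) [ 0.62289026 -0.05812456  0.05      ]
red (8, array([274, 217,   8,   1]), array([277.5, 217. ])) [ 0.55379161 -0.13659094  0.05      ]
red (3, array([283, 217,   3,   1]), array([284., 217.])) [ 0.5579679  -0.15917402  0.05      ]
blk (8, array([266, 201,   3,   4]), array([266.75, 202.75])) [ 0.59218785 -0.09047756  0.076     ]
blk (21, array([262, 212,   8,   9]), array([264.9047619 , 216.85714286])) [ 0.54179983 -0.09301644  0.076     ]
blk (7, array([264, 229,   3,   4]), array([265.        , 230.85714286])) [ 0.49364618 -0.1020468   0.076     ]
blk (12, array([271, 244,   7,   3]), array([273.5       , 244.91666667])) [ 0.45114962 -0.13936229  0.076     ]
```

View pics/z0.png

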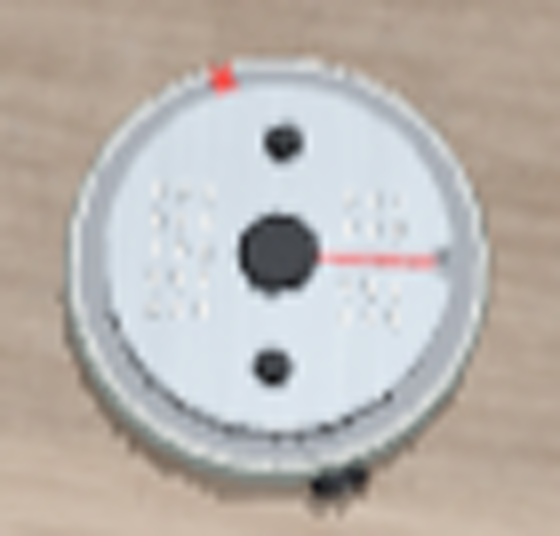

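The zoom shows the hub at zoom-pixel (279,252), nubs at (283,142) and (272,367), the notch at (442,258), and the pin patch at (223,78).

```bash
python3 - <<'E'
from h import *
import pickle
d=pickle.load(open("c0.pkl","rb"));c=d["top"]
z=lambda u,v:((u+.5)/8-.5+232,(v+.5)/8-.5+185)
P={}
for n,u,v,h in(("hub",279,252,.076),("n1",283,142,.082),("n2",272,367,.082),("notch",442,258,.064),("pin",223,78,.05)):
    P[n]=ray(c,z(u,v),h);print(n,P[n])
# disc by bright bluish outline
f=c["frame"][185:252,232:302]
C=P["hub"][:2]
for n in("n1","n2","notch","pin"):
    w=P[n][:2]-C;print(n,np.hypot(*w),np.degrees(np.arctan2(w[1],w[0])))
s=d["scene"]
f=s["frame"][165:220,225:295];cv2.imwrite("pics/z1.png",cv2.resize(f[:,:,::-1],None,fx=8,fy=8,interpolation=cv2.INTER_CUBIC))
E
```

```text
hub [ 0.5455243  -0.09776011  0.076     ]
n1 [ 0.59262978 -0.09091889  0.082     ]
n2 [ 0.49459648 -0.10372168  0.082     ]
notch [ 0.55794175 -0.1683168   0.064     ]
pin [ 0.62291324 -0.05904851  0.05      ]
n1 0.04759966212351856 8.263403361830697
n2 0.05127555992475694 -173.32338449948136
notch 0.07164104048975889 -80.01858846287391
pin 0.08653112772391951 26.575196287022546
```

View pics/z1.png

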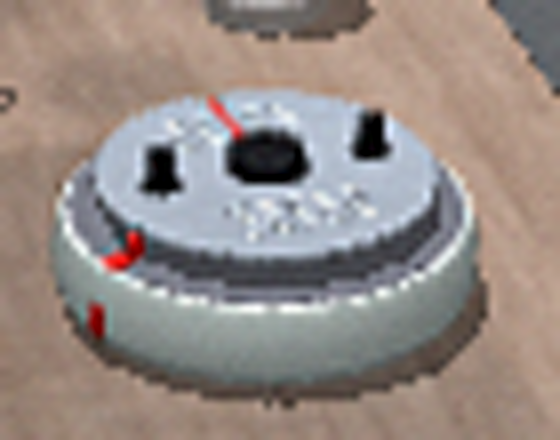

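{"name": "jog_arm", "arguments": {
  "moves": "0.0186 -0.0419 0 0 0 -0.0224 1;0.0186 -0.0419 0 0 0 -0.0224 1;0.0186 -0.0419 0 0 0 -0.0224 1;0.0186 -0.0419 0 0 0 -0.0224 1;0.0186 -0.0419 0 0 0 -0.0224 1;0.0186 -0.0419 0 0 0 -0.0224 1;0.0186 -0.0419 0 0 0 -0.0224 1;0.0186 -0.0419 0 0 0 -0.0224 1",
  "squeeze": 10
}}

```text
time_s: 1.1
ee_pos: [0.3425, 0.2577, 0.2414]
eef_rot: [-2.078, -2.356, 0.0]
force: [0.1, 0.8, 1.3]
opening: 0.0149
```

{"name": "jog_arm", "arguments": {
  "moves": "0.0186 -0.0419 0 0 0 0 1;0.0186 -0.0419 0 0 0 0 1;0.0186 -0.0419 0 0 0 0 1;0.0186 -0.0419 0 0 0 0 1;0.0186 -0.0419 0 0 0 0 1;0.0186 -0.0419 0 0 0 0 1;0.0186 -0.0419 0 0 0 0 1;0.0186 -0.0419 0 0 0 0 1"
}}

```text
time_s: 2.1
ee_pos: [0.4913, -0.0775, 0.2413]
eef_rot: [-2.072, -2.36, 0.0]
force: [1.1, 0.0, 0.8]
opening: 0.0006
```

```bash
python3 - <<'E'
from bench import env, viewer
import cv2,pickle
o=env.observe();print(o["time_s"],o["q"],o["ee_pos"],o["eef_rot"],o["force"],o["opening"])
c=viewer.capture("wrist");cv2.imwrite("pics/w1.png",c["frame"][:,:,::-1]);pickle.dump(c,open("c1.pkl","wb"))
E
```

```text
2.1 [-3.81687899e-01  3.57266261e-01  1.74664190e+00  2.24035709e-04
  1.03835815e+00 -5.11463570e-01] [ 0.49127487 -0.07751674  0.24127516] [-2.07239588e+00 -2.36016633e+00  6.57928893e-05] [1.07993878 0.03082678 0.77232185] 0.0006030378941601583
```

View pics/w1.png

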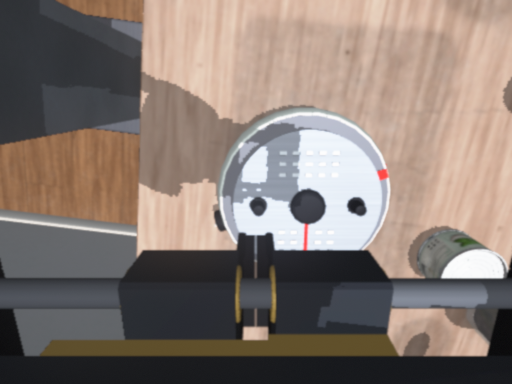

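Wrist view: hub at (308,207), nubs at (258,206) and (357,206), pin patch at (383,175), stripe running down from the hub. I measure these precisely.

```bash
python3 - <<'E'
from h import *
import pickle
c=pickle.load(open("c1.pkl","rb"));print(c["extrinsics"].round(3))
x0,y0=215,100;f=c["frame"][y0:240,x0:400].astype(int)
red=(f[:,:,0]>f[:,:,1]+60)&(f[:,:,0]>f[:,:,2]+60)
for b in blobs(red,x0,y0):print("red",b,ray(c,b[2],.046 if b[2][0]>350 else .064))
for b in blobs(f.max(2)<60,x0,y0):
  if b[0]>60: print("blk",b,ray(c,b[2],.076),ray(c,b[2],.080))
E
```

```text
[[ 0.992  0.124  0.038  0.48 ]
 [ 0.129 -0.948 -0.289  0.002]
 [-0.     0.292 -0.956  0.384]
 [ 0.     0.     0.     1.   ]]
red (102, array([377, 169,  12,  11]), array([382.68627451, 173.91176471])) [ 0.62299231 -0.05828956  0.046     ]
red (61, array([304, 223,   4,  17]), array([305.54098361, 231.55737705])) [ 0.55002643 -0.12610233  0.064     ]
blk (116, array([349, 200,  14,  12]), array([354.54310345, 204.56896552])) [ 0.590274   -0.08672012  0.076     ] [ 0.58884124 -0.08556459  0.08      ]
blk (61, array([239, 234,  14,   6]), array([244.62295082, 237.16393443])) [ 0.48709832 -0.13536139  0.076     ] [ 0.48700671 -0.13357359  0.08      ]
```

```bash
python3 - <<'E'
from h import *
import pickle
c=pickle.load(open("c1.pkl","rb"))
g=c["frame"].max(2).astype(int)
for n,(x0,x1,y0,y1),z in(("a",(345,370,195,220),.078),("b",(246,270,195,220),.078),("hub",(285,332,184,226),.074)):
    for t in (80,100):
        b=max(blobs(g[y0:y1,x0:x1]<t,x0,y0),key=lambda b:b[0]);bx=b[1];m=(bx[0]+(bx[2]-1)/2,bx[1]+(bx[3]-1)/2)
        print(n,t,b[0],bx,ray(c,b[2],z),ray(c,m,z))
E
```

```text
a 80 206 [348 198  17  17] [ 0.59167824 -0.08739114  0.078     ] [ 0.59129324 -0.08740593  0.078     ]
a 100 225 [348 198  18  17] [ 0.59173363 -0.08728826  0.078     ] [ 0.59177906 -0.08734257  0.078     ]
b 80 140 [251 198  14  16] [ 0.49537532 -0.09879165  0.078     ] [ 0.49551615 -0.0993756   0.078     ]
b 100 196 [251 197  15  18] [ 0.49596124 -0.09938664  0.078     ] [ 0.49600177 -0.09931227  0.078     ]
hub 80 765 [291 190  34  33] [ 0.54491924 -0.09563221  0.074     ] [ 0.54500718 -0.09480418  0.074     ]
hub 100 889 [291 190  34  34] [ 0.54481694 -0.09489077  0.074     ] [ 0.54509901 -0.09532055  0.074     ]
```

{"name": "jog_arm", "arguments": {
  "moves": "0 0 -0.0255 0 0 0 1;0 0 -0.0255 0 0 0 1;0 0 -0.0255 0 0 0 1;0 0 -0.0255 0 0 0 1;0 0 -0.0255 0 0 0 1;0 0 -0.0255 0 0 0 1;0 0 0 0 0 0 1;0 0 0 0 0 0 1"
}}

```text
time_s: 3.15
ee_pos: [0.4914, -0.0762, 0.089]
eef_rot: [2.072, 2.361, 0.0]
force: [0.5, -0.4, 0.3]
opening: 0.0004
```

```bash
python3 - <<'E'
from bench import env
import numpy as np
p=env.observe();print(p["ee_pos"],p["force"],p["eef_rot"])
a=np.radians(np.linspace(-199.2,-85.4,17));r=np.r_[.0563,np.full(16,.05235)]
q=np.c_[.5445+r*np.cos(a),-.096+r*np.sin(a)];print(np.diff(q,axis=0).round(4).tolist())
E
```

```text
[ 0.49137899 -0.07615586  0.08900407] [ 0.49808428 -0.40460744  0.32358904] [2.07208151e+00 2.36068542e+00 3.29114832e-04]
[[0.002, -0.0076], [-0.001, -0.0064], [-0.0002, -0.0065], [0.0006, -0.0065], [0.0014, -0.0063], [0.0022, -0.0061], [0.003, -0.0058], [0.0036, -0.0054], [0.0043, -0.0049], [0.0049, -0.0043], [0.0054, -0.0037], [0.0058, -0.003], [0.0061, -0.0023], [0.0063, -0.0015], [0.0065, -0.0007], [0.0065, 0.0001]]
```

{"name": "jog_arm", "arguments": {
  "moves": "0.002 -0.0087 0 0 0 0.0181 1;-0.001 -0.0064 0 0 0 0.0181 1;-0.0002 -0.0065 0 0 0 0.0181 1;0.0006 -0.0065 0 0 0 0.0181 1;0.0014 -0.0063 0 0 0 0.0181 1;0.0022 -0.0061 0 0 0 0.0181 1;0.003 -0.0058 0 0 0 0.0181 1;0.0036 -0.0054 0 0 0 0.0181 1"
}}

```text
time_s: 4.15
ee_pos: [0.5023, -0.1278, 0.0899]
eef_rot: [-0.818, -3.033, 0.0]
force: [-1.8, 0.6, 0.9]
opening: 0.0004
```

{"name": "jog_arm", "arguments": {
  "moves": "0.0043 -0.0049 0 0 0 0.0181 1;0.0049 -0.0043 0 0 0 0.0181 1;0.0054 -0.0037 0 0 0 0.0181 1;0.0058 -0.003 0 0 0 0.0181 1;0.0061 -0.0023 0 0 0 0.0181 1;0.0063 -0.0015 0 0 0 0.0181 1;0.0065 -0.0007 0 0 0 0.0181 1;0.0065 0.0001 0 0 0 0.0181 1"
}}

```text
time_s: 5.15
ee_pos: [0.5489, -0.1489, 0.09]
eef_rot: [-0.598, 3.083, -0.003]
force: [-1.2, -2.2, -0.9]
opening: 0.0005
```

```bash
cat > m.py <<'E'
from bench import env, viewer
from h import *
import sys,pickle
p=env.observe();print(p["ee_pos"],p["force"],p["eef_rot"])
ims=[]
for n in ("scene","top"):
    c=viewer.capture(n);pickle.dump(c,open(f"c_{n}_{sys.argv[1]}.pkl","wb"))
    x0,y0,x1,y1=(225,160,295,225) if n=="scene" else (232,185,302,250)
    ims.append(cv2.resize(c["frame"][y0:y1,x0:x1,::-1],(392,364),interpolation=cv2.INTER_CUBIC))
cv2.imwrite(f"pics/m{sys.argv[1]}.png",np.hstack(ims))
E
python3 m.py 1
```

```text
[ 0.54888851 -0.1488885   0.08998683] [-1.18110262 -2.15358117 -0.93243779] [-5.97636491e-01  3.08328150e+00 -3.03163236e-03]
```

View pics/m1.png

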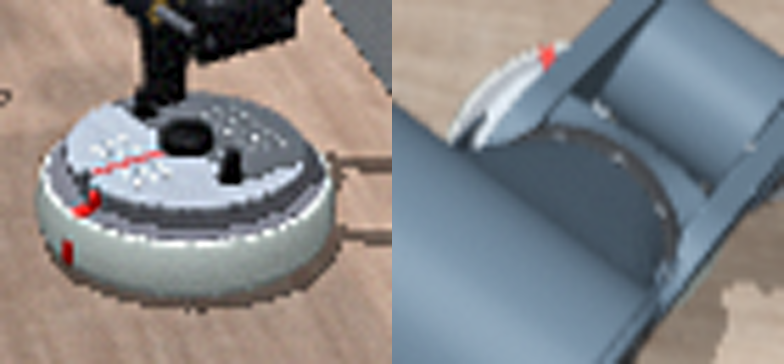

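The left half (scene camera) shows the stripe at (95–160,155–175), ending a few degrees short of the pin at (93,200). The arm hides the disc from the top camera. I measure the remaining angle from the scene camera.

```bash
cat > ang.py <<'E'
from h import *
import pickle,sys
c0=pickle.load(open("c0.pkl","rb"))["scene"];c=pickle.load(open(f"c_scene_{sys.argv[1]}.pkl","rb"))
def red(c):
    f=c["frame"].astype(int)[160:225,225:295];return (f[:,:,0]>f[:,:,1]+50)&(f[:,:,0]>f[:,:,2]+50)
# hub centre in the scene frame from first picture
f=c0["frame"][160:225,225:295].max(2);b=max(blobs(f<60,225,160),key=lambda b:b[0]);print("hub",b)
z=float(sys.argv[2]);C=np.array([.5445,-.096])
for b in blobs(red(c0),225,160):print("before",b,ray(c0,b[2],.05))
for b in blobs(red(c),225,160):
    print("now",b,ray(c,b[2],z),ray(c,b[2],.05))
m=red(c);ys,xs=np.nonzero(m);P=np.array([ray(c,(x+225,y+160),z)[:2] for x,y in zip(xs,ys)])-C
P=P[np.hypot(*P.T)<.07];v=cv2.fitLine(P.astype(np.float32),cv2.DIST_L2,0,.01,.01).ravel()
print("stripe dir",np.degrees(np.arctan2(v[1],v[0])),"about C",np.degrees(np.arctan2(P[:,1],P[:,0])).mean(),len(P),v)
E
python3 ang.py 1 .064
```

```text
hub (49, array([254, 182,   9,   6]), array([257.93877551, 184.55102041]))
before (8, array([251, 177,   4,   5]), array([252.5, 179. ])) [ 0.5468     -0.17764294  0.05      ]
before (15, array([238, 194,   5,   5]), array([240.2       , 196.26666667])) [ 0.61824753 -0.06059226  0.05      ]
before (8, array([236, 203,   2,   4]), array([236.5, 204.5])) [ 0.64166084 -0.00911357  0.05      ]
now (14, array([242, 187,  12,   4]), array([247.21428571, 188.5       ])) [ 0.58791848 -0.0851319   0.064     ] [ 0.58226702 -0.10992523  0.05      ]
now (15, array([238, 194,   5,   5]), array([240.2       , 196.26666667])) [ 0.62319992 -0.03675742  0.064     ] [ 0.61824753 -0.06059226  0.05      ]
now (8, array([236, 203,   2,   4]), array([236.5, 204.5])) [0.64615834 0.01372109 0.064     ] [ 0.64166084 -0.00911357  0.05      ]
stripe dir 20.50757 about C 13.328677736723751 14 [0.9366259  0.35033116 0.04335815 0.01084342]
```

{"name": "jog_arm", "arguments": {
  "moves": "0.0018 0.0001 0 0 0 0.0055 1;0.0018 0.0003 0 0 0 0.0055 1;0 0 0 0 0 0 1;0 0 0 0 0 0 1;-0.006 0 0 0 0 0 1;-0.006 0 0 0 0 0 1;0 0 0.03 0 0 0 1;0 0 0.03 0 0 0 1"
}}

```text
time_s: 6.25
ee_pos: [0.5389, -0.1472, 0.1485]
eef_rot: [0.697, -3.061, -0.003]
force: [0.5, 0.6, -0.1]
opening: 0.0007
```

{"name": "jog_arm", "arguments": {
  "moves": "-0.006 0.009 0.012 0 0 -0.0285 1;-0.006 0.009 0.012 0 0 -0.0285 1;-0.006 0.009 0.012 0 0 -0.0285 1;-0.006 0.009 0.012 0 0 -0.0285 1;-0.006 0.009 0.012 0 0 -0.0285 1;-0.006 0.009 0.012 0 0 -0.0285 1;-0.006 0.009 0.012 0 0 -0.0285 1;-0.006 0.009 0.012 0 0 -0.0285 1"
}}

```text
time_s: 7.25
ee_pos: [0.491, -0.0751, 0.2446]
eef_rot: [-1.493, -2.763, -0.0]
force: [-0.1, 0.5, 0.5]
opening: 0.0005
```

{"name": "jog_arm", "arguments": {
  "moves": "0 0 0 0 0 -0.0285 1;0 0 0 0 0 -0.0285 1;0 0 0 0 0 -0.016 1;0 0 0 0 0 0 1;0 0 0 0 0 0 1;0 0 0 0 0 0 1;0 0 0 0 0 0 1;0 0 0 0 0 0 1"
}}

```text
time_s: 8.25
ee_pos: [0.4921, -0.0757, 0.2445]
eef_rot: [-2.075, -2.359, 0.0]
force: [-0.0, -0.3, 1.2]
opening: 0.0007
```

```bash
python3 - <<'E'
from bench import viewer
import pickle,cv2
for n in("wrist","scene"):
    c=viewer.capture(n);pickle.dump(c,open(f"c_{n}_2.pkl","wb"))
    if n=="wrist":cv2.imwrite("pics/w2.png",cv2.resize(c["frame"][80:270,190:430,::-1],None,fx=3,fy=3,interpolation=cv2.INTER_CUBIC))
E
python3 ang.py 2 .064
```

```text
hub (49, array([254, 182,   9,   6]), array([257.93877551, 184.55102041]))
before (8, array([251, 177,   4,   5]), array([252.5, 179. ])) [ 0.5468     -0.17764294  0.05      ]
before (15, array([238, 194,   5,   5]), array([240.2       , 196.26666667])) [ 0.61824753 -0.06059226  0.05      ]
before (8, array([236, 203,   2,   4]), array([236.5, 204.5])) [ 0.64166084 -0.00911357  0.05      ]
now (17, array([242, 187,  13,   5]), array([247.88235294, 188.88235294])) [ 0.58623694 -0.08192874  0.064     ] [ 0.58055215 -0.1066586   0.05      ]
now (15, array([238, 194,   5,   5]), array([240.2       , 196.26666667])) [ 0.62319992 -0.03675742  0.064     ] [ 0.61824753 -0.06059226  0.05      ]
now (8, array([236, 203,   2,   4]), array([236.5, 204.5])) [0.64615834 0.01372109 0.064     ] [ 0.64166084 -0.00911357  0.05      ]
stripe dir 23.17966 about C 17.898595236881103 17 [0.9192751  0.39361563 0.04165509 0.0140338 ]
```

View pics/w2.png

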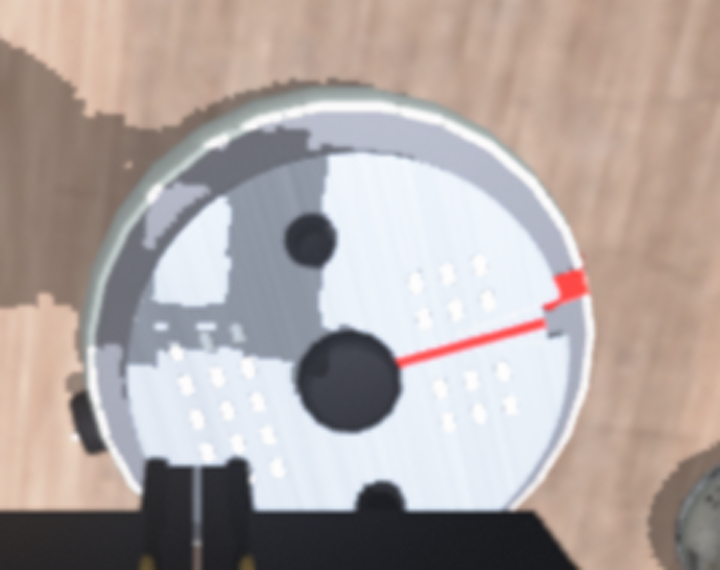

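The notch mouth is at zoom-pixel (553,322), the patch and pin at (571,284), the hub at (350,381), and the dial at (88,421). The notch is still a few degrees clockwise of the pin.

```bash
python3 - <<'E'
from h import *
import pickle
c=pickle.load(open("c_wrist_2.pkl","rb"))
f=c["frame"].astype(int);x0,y0,x1,y1=190,80,400,235;g=f[y0:y1,x0:x1]
red=(g[:,:,0]>g[:,:,1]+60)&(g[:,:,0]>g[:,:,2]+60)
ys,xs=np.nonzero(red);xs=xs+x0;ys=ys+y0
S=np.array([ray(c,(x,y),.064)[:2] for x,y in zip(xs,ys) if x<371])
K=np.array([ray(c,(x,y),.046)[:2] for x,y in zip(xs,ys) if x>=375])
Z=lambda u,v:((u+.5)/3-.5+190,(v+.5)/3-.5+80)
H=ray(c,Z(350,381),.076)[:2]
b=max(blobs(f[185:230,285:330].max(2)<90,285,185),key=lambda b:b[0]);print("hub",H,b,ray(c,b[2],.074))
D=ray(c,Z(88,421),.025)[:2];print("dial",D)
v=cv2.fitLine(S.astype(np.float32),2,0,.01,.01).ravel()
an=lambda w:np.degrees(np.arctan2(w[1],w[0]))
print("stripe fit",an(v),"offset of line from H",np.cross(v[:2],H-v[2:]))
N=ray(c,Z(553,322),.064)[:2];A=ray(c,Z(310,240),.082)[:2];print("N",N,"A",A)
for C in(H,np.array([.5445,-.096])):
    print("patch",an(K.mean(0)-C),np.hypot(*(K.mean(0)-C)),"notch",an(N-C),np.hypot(*(N-C)),"stripe",an(S.mean(0)-C),"nubA-90",an(A-C)-90,np.hypot(*(A-C)),"dial+180",an(C-D))
E
```

```text
hub [ 0.54509215 -0.09441048] (852, array([289, 190,  34,  33]), array([305.7370892 , 206.41549296])) [ 0.54486538 -0.09485755  0.074     ]
dial [ 0.45662409 -0.13995008]
stripe fit 23.852226 offset of line from H 0.002793881497816012
N [ 0.61220605 -0.06861995] A [ 0.52344596 -0.04825485]
patch 24.634173194139585 0.08549828250203205 notch 21.02076795934137 0.07189872215946014 stripe 20.137936381769396 nubA-90 25.125764782947428 0.050979401464172805 dial+180 27.2374841116741
patch 25.425852923387346 0.08670737096684482 notch 22.018206611494545 0.07303270784144604 stripe 21.806527846845277 nubA-90 23.79589620473365 0.052181143694821346 dial+180 26.571372606114874<stdin>:15: DeprecationWarning: Arrays of 2-dimensional vectors are deprecated. Use arrays of 3-dimensional vectors instead. (deprecated in NumPy 2.0)
```

{"name": "jog_arm", "arguments": {
  "moves": "0 0 0 0 0 0.0285 1;0 0 0 0 0 0.0285 1;0 0 0 0 0 0.016 1;0.006 -0.009 -0.012 0 0 0.0285 1;0.006 -0.009 -0.012 0 0 0.0285 1;0.006 -0.009 -0.012 0 0 0.0285 1;0.006 -0.009 -0.012 0 0 0.0285 1;0.006 -0.009 -0.012 0 0 0.0285 1"
}}

```text
time_s: 9.35
ee_pos: [0.5224, -0.1211, 0.1841]
eef_rot: [0.131, 3.139, -0.0]
force: [-0.6, 0.6, 0.3]
opening: 0.0003
```

{"name": "jog_arm", "arguments": {
  "moves": "0.006 -0.009 -0.012 0 0 0.0285 1;0.006 -0.009 -0.012 0 0 0.0285 1;0.006 -0.009 -0.012 0 0 0.0285 1;0 0 -0.03 0 0 0 1;0 0 -0.03 0 0 0 1;0 0 0 0 0 0 1;0 0 0 0 0 0 1;0 0 0 0 0 0 1"
}}

```text
time_s: 10.35
ee_pos: [0.541, -0.1481, 0.0899]
eef_rot: [-0.698, 3.061, -0.003]
force: [0.6, -0.8, -0.6]
opening: 0.0005
```

{"name": "jog_arm", "arguments": {
  "moves": "0.005 0 0 0 0 0 1;0.005 0 0 0 0 0 1;0.0025 0.0002 0 0 0 0.004 1;0.002 0.0002 0 0 0 0.004 1;0 0 0 0 0 0 1;0 0 0 0 0 0 1;0 0 0 0 0 0 1;0 0 0 0 0 0 1"
}}

```text
time_s: 11.35
ee_pos: [0.5547, -0.1474, 0.0886]
eef_rot: [-0.774, 3.044, -0.0]
force: [0.2, -0.1, 0.5]
opening: 0.0001
```

{"name": "jog_arm", "arguments": {
  "moves": "-0.0075 0 0 0 0 0 1;-0.0075 0 0 0 0 0 1;0 0 0.03 0 0 0 1;0 0 0.03 0 0 0 1;-0.006 0.009 0.012 0 0 -0.0285 1;-0.006 0.009 0.012 0 0 -0.0285 1;-0.006 0.009 0.012 0 0 -0.0285 1;-0.006 0.009 0.012 0 0 -0.0285 1"
}}

```text
time_s: 12.35
ee_pos: [0.5144, -0.1107, 0.1967]
eef_rot: [-0.351, -3.121, -0.001]
force: [-0.3, 0.6, 1.2]
opening: 0.0004
```

{"name": "jog_arm", "arguments": {
  "moves": "-0.006 0.009 0.012 0 0 -0.0285 1;-0.006 0.009 0.012 0 0 -0.0285 1;-0.006 0.009 0.012 0 0 -0.0285 1;-0.006 0.009 0.012 0 0 -0.0285 1;0 0 0 0 0 -0.0285 1;0 0 0 0 0 -0.0285 1;0 0 0 0 0 -0.024 1;0 0 0 0 0 0 1"
}}

```text
time_s: 13.35
ee_pos: [0.4907, -0.0751, 0.2443]
eef_rot: [-2.073, -2.359, 0.0]
force: [-0.1, -0.5, 0.3]
opening: 0.0005
```

```bash
python3 - <<'E'
from bench import viewer
import pickle,cv2
for n in("wrist","scene"):
    c=viewer.capture(n);pickle.dump(c,open(f"c_{n}_3.pkl","wb"))
    if n=="wrist":cv2.imwrite("pics/w3.png",cv2.resize(c["frame"][130:230,280:400,::-1],None,fx=6,fy=6,interpolation=cv2.INTER_CUBIC))
E
python3 ang.py 3 .064|tail -1
```

```text
stripe dir 28.265337 about C 19.949726634776724 16 [0.880764   0.47355548 0.03972769 0.01531177]
```

View pics/w3.png

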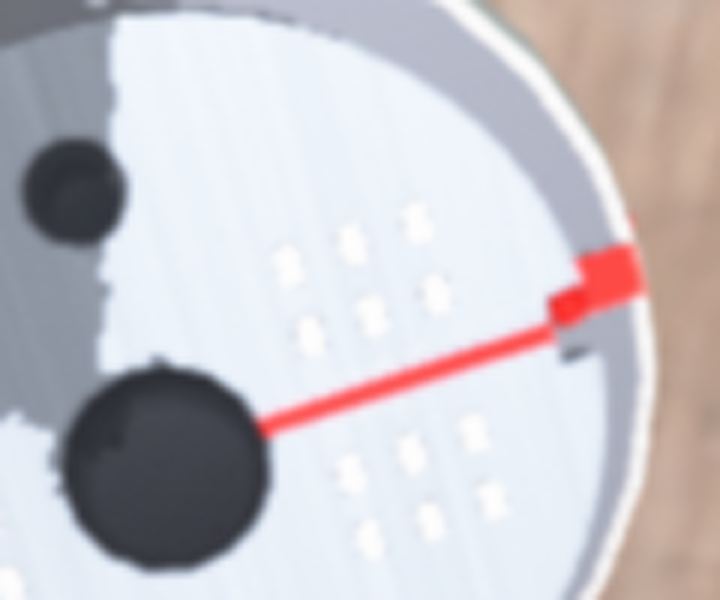

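The dark red pin shows inside the notch at zoom-pixel (568,305), and the stripe ends at (553,335). I correct for parallax.

```bash
python3 - <<'E'
from h import *
import pickle
c=pickle.load(open("c_wrist_3.pkl","rb"));Z=lambda u,v:((u+.5)/6-.5+280,(v+.5)/6-.5+130)
P=ray(c,Z(568,305),.0555)[:2];N=ray(c,Z(562,331),.064)[:2];S=ray(c,Z(264,428),.064)[:2]
hub=ray(c,Z(166,469),.0745)[:2]
an=lambda w:np.degrees(np.arctan2(w[1],w[0]))
print(P,N,S,hub,"stripe",an(N-S),"dist",P-N)
for C in (hub,np.array([.5445,-.0965])):print(an(P-C),np.hypot(*(P-C)),an(N-C),np.hypot(*(N-C)))
E
```

```text
[ 0.61262518 -0.06259875] [ 0.60926369 -0.06543356] [ 0.5625685  -0.08887013] [ 0.54499275 -0.09501751] stripe 26.652327272626472 dist [0.0033615  0.00283481]
25.610149026804507 0.07500080792960032 24.716643664010512 0.07075282650224676
26.456395175708963 0.07609425249600849 25.626530338803725 0.07182937122793787
```

{"name": "jog_arm", "arguments": {
  "moves": "0.018 -0.007 0 0 0 0 1;0.018 -0.007 0 0 0 0 1;0.018 -0.007 0 0 0 0 1;0 0 -0.045 0 0 0 1;0 0 -0.045 0 0 0 1;0 0 -0.045 0 0 0 1;0 0 -0.01 0 0 0 1;0 0 0 0 0 0 1"
}}

```text
time_s: 14.45
ee_pos: [0.5457, -0.0964, 0.0996]
eef_rot: [-2.074, -2.359, 0.0]
force: [0.2, -0.1, 0.3]
opening: 0.0003
```

{"name": "jog_arm", "arguments": {
  "moves": "0 0 -0.002 0 0 0 1;0 0 -0.002 0 0 0 1;0 0 -0.002 0 0 0 1;0 0 -0.002 0 0 0 1;0 0 -0.002 0 0 0 1;0 0 -0.001 0 0 0 1;0 0 0 0 0 0 1;0 0 0 0 0 0 1"
}}

```text
time_s: 15.45
ee_pos: [0.5463, -0.0966, 0.0897]
eef_rot: [2.074, 2.357, 0.001]
force: [-1.1, -0.5, 5.3]
opening: 0.0005
```

{"name": "jog_arm", "arguments": {
  "moves": "0 0 -0.001 0 0 0 1;0 0 -0.001 0 0 0 1;0 0 -0.001 0 0 0 1;0 0 -0.001 0 0 0 1;0 0 -0.001 0 0 0 1;0 0 -0.001 0 0 0 1;0 0 0 0 0 0 1;0 0 0 0 0 0 1"
}}

```text
time_s: 16.45
ee_pos: [0.5464, -0.0966, 0.0852]
eef_rot: [2.073, 2.357, 0.001]
force: [-2.2, 1.2, 15.3]
opening: 0.0004
```

{"name": "jog_arm", "arguments": {
  "moves": "0 0 -0.001 0 0 0 1;0 0 -0.001 0 0 0 1;0 0 0 0 0 0 1;0 0 0 0 0 0 1;0 0 0 0 0 0 1;0 0 0 0 0 0 1;0 0 0 0 0 0 1;0 0 0 0 0 0 1"
}}

```text
time_s: 17.45
ee_pos: [0.5464, -0.0966, 0.0849]
eef_rot: [2.072, 2.356, 0.002]
force: [-5.8, 1.9, 27.1]
opening: 0.0002
```

{"name": "jog_arm", "arguments": {
  "moves": "0 0 0.005 0 0 0 1;0 0 0.02 0 0 0 1;0 0 0.04 0 0 0 1;0 0 0.04 0 0 0 1;0 0 0.05 0 0 0 1;-0.018 0.007 0 0 0 0 1;-0.018 0.007 0 0 0 0 1;-0.018 0.007 0 0 0 0 1"
}}

```text
time_s: 18.45
ee_pos: [0.4909, -0.0751, 0.2357]
eef_rot: [2.075, 2.358, 0.0]
force: [0.5, -0.4, -0.1]
opening: 0.0002
```

```bash
python3 m.py 4; python3 - <<'E'
from bench import viewer
import pickle,cv2,numpy as np
c=viewer.capture("wrist")
a=cv2.resize(c["frame"][130:230,280:400,::-1],None,fx=4,fy=4,interpolation=cv2.INTER_CUBIC)
m=cv2.imread("pics/m4.png")[:,:392]
m=cv2.resize(m,(310,400));cv2.imwrite("pics/f4.png",np.hstack([a,m]))
E
```

```text
[ 0.49087514 -0.07505431  0.23571657] [ 0.50758416 -0.40126174 -0.08876103] [2.07509948e+00 2.35838555e+00 9.68203189e-05]
```

View pics/f4.png

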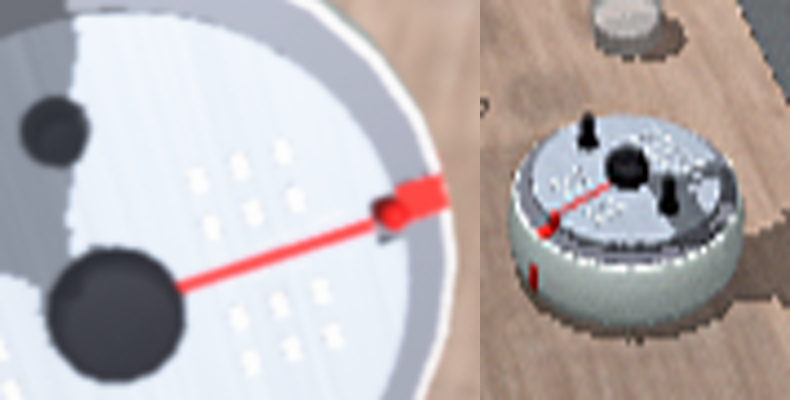

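The disc sits low, with the pin's red head (zoom-pixel 393,212) standing in the notch at the end of the stripe. The gripper is clear, so I hand in the job.

```bash
python3 -c "
from bench import env
print(env.job_done())"
```

```text
the job is handed in; nothing more can be done
None
```

I turned the disc about 108° counterclockwise by pushing nub B, in one long sweep and two small corrections. I then pressed the hub with the closed fingertips, backed off and handed in the job at about 18.6 s of the 72 s allowed.

**Seated:** The fingertips stopped firmly at about 66 mm, which is the seated hub height. Pressing harder, to 27 N, moved them only another 0.3 mm. The last pictures show the pin's head inside the notch, in line with the stripe, and the gripper well clear.

**Checks that disagreed:**
- After the first correction the notch was still about 3° short of the pin, although the fingertip's position said it was aligned. The second correction fixed that.
- Before pressing, the wrist camera put the notch within about 1° of the pin. The coarser scene-camera angle was scattered, from 20° to 28° against a pin at about 26°.

**Not measured:** I did not re-measure the mug, tin and glass at the end. The arm's path never came near them.

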